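# Load the bench shaker, clamp the jars with the square key and start it

## Robot

A 7-joint arm with a two-finger parallel gripper is mounted at the origin on a cart in front of the work surface, level with it; the furniture and walls round the work are solid. World frame = base frame: x ahead of the robot, y to its left, z up, the work surface at z = 0. Lengths are in m, angles in rad, forces in N, time in s.
With the tool pointing down it reaches from about 0.35 to 0.9 m from the base axis. Payload 7.2 kg.
Tool frame: the origin (TCP) lies at the very end of the fingers, on their centre line; the grasp point (between the pads) lies 19 mm behind it; z points along the fingers, y is the direction in which the jaws open and shut (so a half turn about z gives the same grasp; the last joint's range is limited). The gripper opens to 85 mm and grips with 20 to 120 N. Pads are 22 mm wide; open, the fingers measure 114 mm over their backs; the gripper's body (76 mm by 85 mm) begins 54 mm behind the grasp point. The pads swing forward as they close: fully open they stand 13 mm farther back than shut.
Start: joints at [1.186, 0.411, -0.013, 1.596, 0.006, 1.134, -0.082], TCP at [0.195, -0.594, 0.231] pointing down, gripper open.
Joint ranges: [-2.95, 2.95], [-0.29, 1.99], [-1.47, 1.44], [0.14, 2.54], [-1.03, 4.17], [0.13, 1.85], [-2.86, 2.86]. Speed limits (rad/s): [2.39, 2.39, 3.01, 3.01, 3.14, 3.14, 3.14].

## Interface

Orientations are given as [roll, pitch, yaw] about the fixed x, y, z axes, in that order (R = Rz(yaw) Ry(pitch) Rx(roll)).
In Python, from cell import arm gives the robot as it stands. The module is installed in compiled form; this text tells all that it offers. Calls block until the motion is done:
- arm.move_pose(position, orientation): joint-space move of the TCP to a pose.
- arm.move_linear(position, orientation=None, max_speed=0.15): straight line of the TCP; orientation=None keeps the orientation; max_speed is the mean speed in m/s.
- arm.move_joints(angles): joint-space move.
- arm.command_gripper(opening): finger opening in m; the grip force is fixed at half the most; returns when the fingers have stopped.
- arm.hold(seconds).
- arm.ik(position, orientation): joint angles nearest the present ones, or None.
- arm.observe(): the state.
- arm.grab_frame(name): name is "scene" or "top"; returns the picture (420x560x3 uint8, red, green, blue); there is no depth.
- arm.camera_params(name): a dict with "camera_matrix" (3x3 intrinsics, pixels), "k1" (the pictures are not rectified: a ray, as slopes to the right and down, at radius r is drawn at 1 + k1 r^2 times it, then the intrinsics apply), "world_from_camera" (4x4, takes a point from camera to world coordinates). Camera axes: x right, y down, z forward; pixel columns grow to the right and rows downward; lengths in m; the calibration is good to about 2 mm. A picture is of the moment at which its call begins. camera_params takes no time and is no camera call.
A pose or a line that the arm cannot do raises arm.PlanningError and nothing moves.
- arm.hand_in(): hands the job in, once; it reports no verdict.
Trained networks look in the newest picture that a camera, given by its name, has taken for a name from the list of things; names that differ only in an ending like _2 or _b are one class to them, and where a whole thing is asked for, a point or a joint stands for the part that bears it (a point fixed in the world has none). Each returns a list of dicts, best first, with "conf" (0 to 1); they miss things now and then, are a little off and sometimes report something else, mostly with a low value. They report only what shows in the picture. A call takes as long as a camera call. They do not tell look-alikes from the thing itself.
- arm.trace(camera, label): "pixels" (420x560 bool, what is visible of it) and "location" ([column, row] in pixels, amid what is visible of it).
- arm.spot_point(camera, label): "location" ([column, row] in pixels: a listed point, or the origin of a listed thing).
The state is a dict: "time_s": time; "q": joint angles; "joint_vel": joint speeds; "effort": joint torques, N m; "tcp_pos": TCP position; "orientation": TCP orientation; "wrist_force": force on the tool from outside, world axes, zero at the start; "moment": the same for the moment, N m; "gripper_width": finger opening in m.
Only numpy, scipy, OpenCV 4.12 (cv2) and the standard library are available. Lean on these libraries where they do the work, as an engineer would, in place of code of your own. Each camera call takes 0.05 s, during which the arm holds its last target. There are 200 camera calls.

## Task

Stand every sample jar upright on the shaker's black mat, between its two rails, then swing the lock's dust cover aside, put the square T-key from its stand into the lock and turn it clockwise to the stop so that the front rail clamps the jars. Put the key back in its stand, swing the cover fully shut over the lock again, and only then start the shaker: press power (left), programme (middle) and start (right, the largest button), one after the other.

Things in the scene. Friction and masses are not known exactly. Their poses are not given: they have to be found in the camera images.
- shaker: bench shaker, 262 x 266 mm, fixed on the worktop: white console in front (x -136 to -29 mm, deck 66 mm high), aluminium platform with a black mat behind. Origin on the worktop under its middle; x points from its front (robot side) to its back, y to its left as the robot sees it, z up
- slot (a point): middle of the slot where the jars stand, on the mat (68 mm above the worktop), at x = 34 mm in the shaker, axes like its. Along y the slot runs between the fixed rear rail (face at x = +35.5 mm from here) and the front clamp rail (face at x = -36 mm open, -16 mm clamped), both 30 mm high, with end cheeks at y = +-127 mm as high. A jar's place is anywhere in y from -100 to +100 mm; four fit 62 mm apart (y = -93, -31, 31, 93)
- clamp (a joint): front clamp rail, an aluminium bar 252 mm long, slides to +x of the shaker: 0 = open, 0.020 m = clamped. Driven only by the lock (0.0143 m per rad); it pushes jars in its way back towards the rear rail
- lock (a joint): lock barrel, a steel block 22 mm square with a square socket, turning about a vertical axis: 0 = open, 1.4 rad = clamped (stop), grows clockwise seen from above. Stiff (0.1 Nm), stays where it is left; clamped counts from 1.2 rad. The key has about 0.15 rad of play in it each way, so turn the key about 1.5 rad
- socket (a point): centre of the mouth of the square socket, on the barrel's top, 8 mm below the console deck (58 mm above the worktop), in a round well 34 mm wide; at x = -76, y = +52 mm in the shaker. Socket 13.6 mm square, 26 mm deep. The point turns with the barrel: x and y along the socket's sides, z up
- cover (a joint): aluminium dust cover over the lock well, a flat plate 4 mm thick, 41 mm wide, swinging level about one vertical pin: 0 = shut (it points to -y of the shaker), grows clockwise seen from above, towards the shaker's front; 1.65 rad = open (stop). The well is clear from 1.3 rad; shut means below 0.15 rad. Friction 0.03 Nm, stays where it is left
- cover_pin (a point): axis of the cover's pin, at x = -76, y = +88 mm in the shaker, on the plate's top (71 mm above the worktop); the point turns with the cover, which points to the point's -y
- cover_knob (a point): half-way up the cover's upright black knob, 14 mm in diameter, 21 mm high (from 71 to 92 mm above the worktop), 54 mm from the pin
- btn_power_top (a point): centre of the top of the power button, the left one: white, round, 18 mm in diameter, pressed straight down; top 88 mm above the worktop, in a black collar 34 mm in diameter and 78 mm high
- btn_power (a joint): travel of the power button. Joint: 0 = released, grows as it is pressed, 0.006 m = fully down; spring, about 1.5 N to begin and 5 N fully down; it counts as pressed from 0.004 m; it springs back by itself
- btn_program_top (a point): centre of the top of the programme button, the middle one: white, round, 18 mm in diameter, 38 mm right of power; otherwise like it
- btn_program (a joint): travel of the programme button. Joint: 0 = released, grows as it is pressed, 0.006 m = fully down; spring, about 1.5 N to begin and 5 N fully down; it counts as pressed from 0.004 m; it springs back by itself
- btn_start_top (a point): centre of the top of the start button, the right one: white, round, 28 mm in diameter, 42 mm right of programme; otherwise like the others (collar 44 mm in diameter)
- btn_start (a joint): travel of the start button. Joint: 0 = released, grows as it is pressed, 0.006 m = fully down; spring, about 1.5 N to begin and 5 N fully down; it counts as pressed from 0.004 m; it springs back by itself
- stand_hole (a point): centre of the mouth of the square hole in the key stand, a grey plastic block 56 x 56 mm on a 76 mm square foot, 40 mm high, fixed to the worktop. Hole 14.4 mm square, 28 mm deep, its sides along the point's x and y; z up
- key_handle (a point): centre of the black crossbar of the loose T-key, bar 84 mm long, 14 mm thick, 17 mm high; x along the bar, y across it, z up along the shank; key 99 mm long, 140 g. Below the bar a round shaft 14 mm thick, then a collar 22 mm wide. It stands upright in its stand, collar on the stand's top; in the lock it goes down until the collar sits on the barrel
- key_foot (a point): middle of the foot of the T-key's square shank, 90.5 mm below the crossbar's centre. Shank 12 mm square, sides along the key's x and y, tapering to 8.4 mm over the last 5 mm; the collar's underside is 24 mm above the foot, so the key goes 24 mm deep in the lock and in its stand
- jar1_mid (a point): sample jar 1 of up to 4 alike (some may be absent): amber glass with a black screw cap, a plain upright cylinder 50 mm in diameter and 64 mm high, 200 g, heaviest in its bottom third; point on its axis half-way up (32 mm above its underside), z along the axis
- jar2_mid (a point): sample jar 2 of up to 4 alike (some may be absent): amber glass with a black screw cap, a plain upright cylinder 50 mm in diameter and 64 mm high, 200 g, heaviest in its bottom third; point on its axis half-way up (32 mm above its underside), z along the axis
- jar3_mid (a point): sample jar 3 of up to 4 alike (some may be absent): amber glass with a black screw cap, a plain upright cylinder 50 mm in diameter and 64 mm high, 200 g, heaviest in its bottom third; point on its axis half-way up (32 mm above its underside), z along the axis
- jar4_mid (a point): sample jar 4 of up to 4 alike (some may be absent): amber glass with a black screw cap, a plain upright cylinder 50 mm in diameter and 64 mm high, 200 g, heaviest in its bottom third; point on its axis half-way up (32 mm above its underside), z along the axis
Not all that is in view belongs to the job. Leave any purple look-alike of the part that bears jar4_mid alone.

How it is judged:
On the way, in this order (a step that is already met when the one before it is completed fails the run):
1. every jar stands upright on the mat between the two rails (x of jar1_mid in the frame of slot between -0.014 and 0.014 m and y of jar1_mid in the frame of slot between -0.108 and 0.108 m and z of jar1_mid in the frame of slot between 0.025 and 0.039 m and angle between each of jar1_mid, jar2_mid, jar3_mid, jar4_mid's own z axis and vertical below 0.12 rad and x of jar2_mid in the frame of slot between -0.014 and 0.014 m and y of jar2_mid in the frame of slot between -0.108 and 0.108 m and z of jar2_mid in the frame of slot between 0.025 and 0.039 m and x of jar3_mid in the frame of slot between -0.014 and 0.014 m and y of jar3_mid in the frame of slot between -0.108 and 0.108 m and z of jar3_mid in the frame of slot between 0.025 and 0.039 m and x of jar4_mid in the frame of slot between -0.014 and 0.014 m and y of jar4_mid in the frame of slot between -0.108 and 0.108 m and z of jar4_mid in the frame of slot between 0.025 and 0.039 m), for 0.2 s.
2. the key is in the lock and has turned it clockwise to clamp the jars (value of joint lock above 1.2 rad and horizontal distance between key_foot and socket below 0.006 m and z of key_foot in the frame of socket below -0.012 m), for 0.2 s.
3. the key is back in its stand and the cover is shut, the jars still clamped (value of joint lock above 1.2 rad and horizontal distance between key_foot and stand_hole below 0.006 m and z of key_foot in the frame of stand_hole below -0.018 m and angle between key_handle's own z axis and vertical below 0.12 rad and value of joint cover below 0.15 rad), for 0.2 s.
4. power is pressed (value of joint btn_power above 0.004 m), for 0.05 s.
5. then programme (value of joint btn_program above 0.004 m), for 0.05 s.
6. then start (value of joint btn_start above 0.004 m), for 0.05 s.
At the end, for the whole second after the job is handed in: every jar upright (0.12 rad) on the mat, clamped between the rails (centre at x 0 to 18 mm and y within 108 mm of the slot's middle); lock at 1.2 rad or more; key upright in its stand, foot 18 mm or more down the hole; cover below 0.15 rad; all buttons released (all of step 3 and x of jar1_mid in the frame of slot between 0 and 0.018 m and y of jar1_mid in the frame of slot between -0.108 and 0.108 m and z of jar1_mid in the frame of slot between 0.025 and 0.039 m and angle between each of jar1_mid, jar2_mid, jar3_mid, jar4_mid's own z axis and vertical below 0.12 rad and x of jar2_mid in the frame of slot between 0 and 0.018 m and y of jar2_mid in the frame of slot between -0.108 and 0.108 m and z of jar2_mid in the frame of slot between 0.025 and 0.039 m and x of jar3_mid in the frame of slot between 0 and 0.018 m and y of jar3_mid in the frame of slot between -0.108 and 0.108 m and z of jar3_mid in the frame of slot between 0.025 and 0.039 m and x of jar4_mid in the frame of slot between 0 and 0.018 m and y of jar4_mid in the frame of slot between -0.108 and 0.108 m and z of jar4_mid in the frame of slot between 0.025 and 0.039 m and value of joint each of btn_power, btn_program, btn_start below 0.002 m); the robot touches nothing.
It fails at once if start is pressed while the jars are not clamped, the key is in the lock or the cover is open (value of joint btn_start above 0.003 m and (value of joint lock below 1.1 rad or horizontal distance between key_foot and socket below 0.025 m or value of joint cover above 0.3 rad)).
It fails at once if two buttons are pressed at once (value of joint each of btn_power, btn_program above 0.003 m or value of joint each of btn_program, btn_start above 0.003 m).
Of jar1, jar2, jar3, jar4 only 2 to 4 are there at a start; the rules pass over those that are not, and their reading is None.
At some moment in a run one of jar1, jar2, jar3, jar4 may be knocked a few centimetres aside while the robot is not near it.
It also fails if it takes over 210 s, if anything falls off the work surface, if the arm or the gripper's body presses on something with over 40 N, if the wrist force passes 120 N, or if a joint passes its speed limit or range.

## Working session

There is one attempt and no reset: what is moved stays moved. The work goes in short steps, each a Python script; the robot and the scene stay as the last script left them, time stands still between calls to the robot, and variables do not carry over. Pictures are saved under pics/ and viewed, about 12 in all and at most 16, crops included, and the job is handed in when it is done.

```bash
mkdir -p pics; cat > h.py <<'E'
import numpy as np, cv2
from cell import arm
def cam(c):
    p=arm.camera_params(c); return np.array(p["camera_matrix"]),p["k1"],np.array(p["world_from_camera"])
def ray(c,px):
    K,k1,T=cam(c)
    d=np.array([(px[0]-K[0,2])/K[0,0],(px[1]-K[1,2])/K[1,1]])
    u=d.copy()
    for _ in range(30): u=d/(1+k1*(u@u))
    return T[:3,3],T[:3,:3]@np.array([u[0],u[1],1])
def at_z(c,px,z):
    o,d=ray(c,px); return o+d*(z-o[2])/d[2]
def proj(c,P):
    K,k1,T=cam(c); p=T[:3,:3].T@(np.asarray(P)-T[:3,3]); u=p[:2]/p[2]; u=u*(1+k1*(u@u))
    return K[:2,:2]@u+K[:2,2]
def tri(a,b):
    # a,b: (cam,px): least squares midpoint
    A=np.zeros((3,3));v=np.zeros(3)
    for c,px in (a,b):
        o,d=ray(c,px); d=d/np.linalg.norm(d); M=np.eye(3)-np.outer(d,d); A+=M; v+=M@o
    return np.linalg.solve(A,v)
def save(c,n,box=None,s=1):
    im=arm.grab_frame(c)
    if box: im=im[box[1]:box[3],box[0]:box[2]]
    im=cv2.resize(im,None,fx=s,fy=s,interpolation=cv2.INTER_CUBIC)
    cv2.imwrite(f"pics/{n}.png",im[:,:,::-1])
E
python3 - <<'E'
from h import *
np.set_printoptions(precision=4,suppress=True)
for c in("scene","top"):
    K,k1,T=cam(c);print(c,K.tolist(),k1,T)
    save(c,"a_"+c)
    for n in ["slot","socket","cover_pin","cover_knob","btn_power_top","btn_program_top","btn_start_top","stand_hole","key_handle","key_foot","jar1_mid","shaker"]:
        print(n,[(np.round(r["location"],1).tolist(),round(r["conf"],2)) for r in arm.spot_point(c,n)][:7])
print(arm.observe())
E
```

```text
scene [[464.3270957368039, 0.0, 283.801920511418], [0.0, 464.3270957368039, 203.4772531234414], [0.0, 0.0, 1.0]] -0.057329682381810916 [[-0.8053 -0.3925  0.4442  0.057 ]
 [-0.5928  0.5356 -0.6014  0.7598]
 [-0.0018 -0.7477 -0.664   0.8512]
 [ 0.      0.      0.      1.    ]]
slot [([273.6, 195.7], 0.91), ([276.8, 287.5], 0.58)]
socket []
cover_pin [([290.1, 230.8], 0.86)]
cover_knob [([303.3, 215.4], 0.78)]
btn_power_top [([319.1, 200.0], 0.37), ([225.3, 322.8], 0.28)]
btn_program_top [([316.7, 205.6], 0.61), ([329.5, 193.5], 0.41)]
btn_start_top [([338.0, 181.6], 0.44)]
stand_hole [([394.5, 182.6], 0.98)]
key_handle [([398.9, 162.5], 0.6), ([388.2, 190.0], 0.51)]
key_foot [([395.9, 161.4], 0.63), ([390.3, 190.1], 0.6)]
jar1_mid [([289.7, 218.2], 0.7), ([192.6, 290.3], 0.68), ([290.9, 230.7], 0.43)]
shaker [([289.2, 220.3], 0.72), ([393.9, 180.7], 0.43)]
top [[401.93688972310173, 0.0, 273.33344374653416], [0.0, 401.93688972310173, 211.05731942726212], [0.0, 0.0, 1.0]] -0.06519804946980097 [[ 0.0183 -0.9821  0.1876  0.3083]
 [-0.9998 -0.02   -0.0072  0.0896]
 [ 0.0108 -0.1874 -0.9822 
[... 255 characters left out ...]
stand_hole [([384.3, 256.3], 0.66)]
key_handle [([386.7, 251.5], 0.5)]
key_foot [([376.8, 254.7], 0.5)]
jar1_mid [([174.7, 189.8], 0.79)]
shaker [([290.8, 193.9], 0.65), ([297.4, 223.1], 0.64)]
{'time_s': 1.3, 'q': array([ 1.1858,  0.4111, -0.0127,  1.5962,  0.0056,  1.1343, -0.0822]), 'joint_vel': array([ 0.0012,  0.0009,  0.001 ,  0.    , -0.0005,  0.0006,  0.0001]), 'effort': array([  0.0001, -60.0404,   0.6811, -29.9747,   0.0139,   0.0019,
        -0.    ]), 'tcp_pos': array([ 0.1947, -0.5939,  0.2313]), 'orientation': array([-3.1416, -0.    ,  0.3168]), 'wrist_force': array([-0.6692, -0.4401,  0.1086]), 'moment': array([-0.0106,  0.0364, -0.026 ]), 'gripper_width': 0.08546652683823194}
```

View pics/a_scene.png

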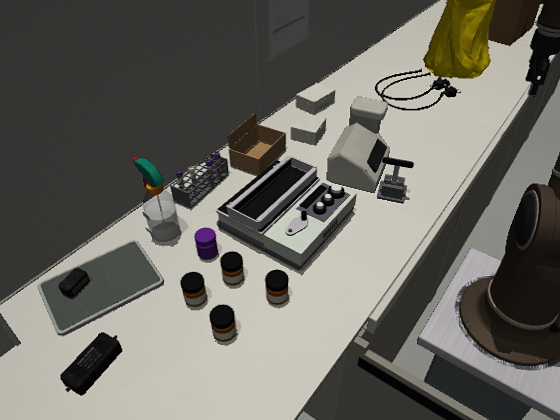

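View pics/a_top.png

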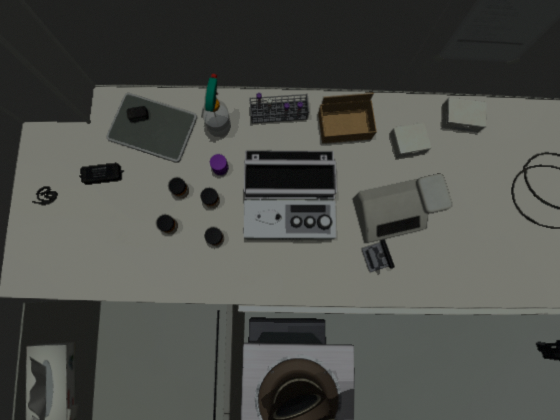

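The four amber jars show at scene pixels (232,267), (193,289), (277,287) and (222,322). The purple look-alike is at (206,243), the shaker around (290,215), and the key stand at (394,185). Next I'll take zoomed crops for exact geometry.

```bash
python3 - <<'E'
from h import *
for c,n,b1,b2 in(("scene","b",(210,150,360,270),(370,140,420,210)),("top","c",(235,145,345,245),(350,230,410,280))):
    im=arm.grab_frame(c)
    A=[cv2.resize(im[b[1]:b[3],b[0]:b[2]],None,fx=s,fy=s,interpolation=cv2.INTER_CUBIC) for b,s in((b1,5 if c=="scene" else 5),(b2,8 if c=="scene" else 8))]
    for k,a in enumerate(A):
        b,s=((b1,5),(b2,8))[k]
        for x in range(b[0],b[2],10): cv2.putText(a,str(x),((x-b[0])*s,8),0,.3,(255,255,0)); a[::4,(x-b[0])*s]=(90,90,0)
        for y in range(b[1],b[3],10): cv2.putText(a,str(y),(0,(y-b[1])*s+4),0,.3,(255,255,0)); a[(y-b[1])*s,::4]=(90,90,0)
        cv2.imwrite(f"pics/{n}{k}.png",a[:,:,::-1])
for n in ["jar1_mid","key_handle","cover_knob"]:
  for c in("scene","top"):
    print(c,n,[(np.round(r["location"],1).tolist(),round(r["conf"],2),int(r["pixels"].sum())) for r in arm.trace(c,n)])
E
```

```text
scene jar1_mid [([193.2, 287.9], 0.81, 680), ([286.1, 198.4], 0.24, 747)]
top jar1_mid [([176.7, 191.7], 0.55, 311)]
scene key_handle [([397.6, 163.3], 0.8, 254), ([334.6, 187.1], 0.31, 77)]
top key_handle [([386.3, 256.0], 0.6, 186)]
scene cover_knob [([296.8, 223.7], 0.6, 324)]
top cover_knob [([269.7, 219.0], 0.66, 252)]
```

View pics/b0.png

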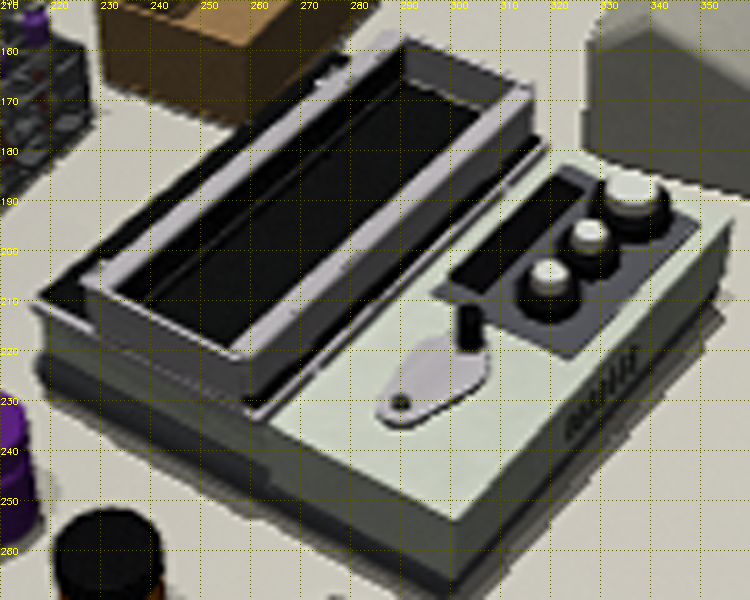

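View pics/b1.png

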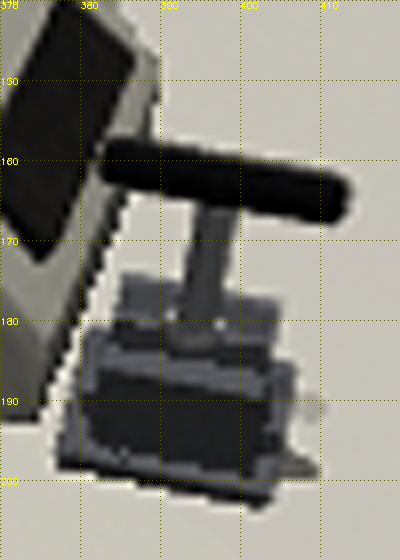

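View pics/c0.png

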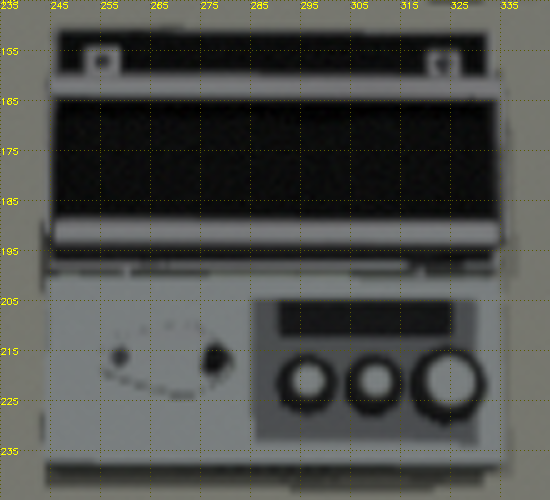

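View pics/c1.png

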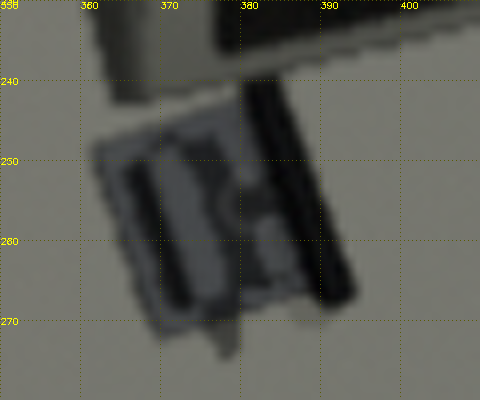

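```bash
cat > jars.py <<'E'
from h import *
from scipy.optimize import least_squares
def sil(c,P,h0=-.032,h1=.032,r=.025):
    m=np.zeros((420,560),np.uint8); a=np.linspace(0,2*np.pi,40)
    pts=np.array([proj(c,[P[0]+r*np.cos(t),P[1]+r*np.sin(t),P[2]+h]) for h in(h0,h1) for t in a],np.float32)
    cv2.fillConvexPoly(m,np.round(cv2.convexHull(pts)*16).astype(np.int32),1,shift=4); return m
def dark(c,im):
    # jar = black cap or amber: low blue channel vs. table
    b=im[...,2].astype(int); return b
def blob(c,im,seed,w=26):
    x,y=map(int,seed); x0,y0=max(0,x-w),max(0,y-w)
    g=im[y0:y+w,x0:x+w,2]; t,_=cv2.threshold(g,0,255,cv2.THRESH_OTSU)
    m=(g<min(t,70 if c=="scene" else 40)).astype(np.uint8)
    n,l,s,ce=cv2.connectedComponentsWithStats(m); 
    k=min(range(1,n),key=lambda i: np.linalg.norm(ce[i]+[x0-x,y0-y])+(1e3 if s[i,4]<60 else 0))
    return s[k],ce[k]+[x0,y0],(l==k),(x0,y0)
E
python3 - <<'E'
from jars import *
np.set_printoptions(precision=4,suppress=True)
obs=[("scene",'pin',(290,230.5)),("top",'pin',(259,216.4)),("scene",'knob',(304,215.8)),("top",'knob',(278,216.7)),
("scene",'b0',(320,203.7)),("scene",'b1',(328.4,196)),("scene",'b2',(337,187.2)),("top",'b0',(296.6,221)),("top",'b1',(310.2,221)),("top",'b2',(325.2,221)),
("top",'rr1',(245.6,164.4)),("top",'fr1',(245.6,189)),("top",'fr2',(335,189))]
def loc(n,bx,by):
    return {'pin':(-.076,.088,.071),'knob':(-.076,.034,.0815),'b0':(bx,by,.088),'b1':(bx,by-.038,.088),'b2':(bx,by-.08,.088),
    'fr1':(-.002,.126,.098),'fr2':(-.002,-.126,.098),'rr1':(.0695,.127,.098)}[n]
def W(p,l):
    c,s=np.cos(p[2]),np.sin(p[2]); return np.array([p[0]+c*l[0]-s*l[1],p[1]+s*l[0]+c*l[1],l[2]])
f=lambda p:np.concatenate([proj(c,W(p,loc(n,*p[3:])))-px for c,n,px in obs])
r=least_squares(f,[.45,.05,0,-.09,-.03],loss='soft_l1');print("shaker",r.x)
for o,e in zip(obs,f(r.x).reshape(-1,2)):print(o[:2],e)
print('key scene/top at z.1065',at_z("scene",(398,162.3),.1065),at_z("top",(387.3,254),.1065),tri(("scene",(398,162.3)),("top",(387.3,254))))
print('ends',[at_z("scene",p,.1065)[:2] for p in((383.1,159.4),(413,165))],[at_z("top",p,.1065)[:2] for p in((382.7,240.6),(391.9,267.2))])
ims={c:arm.grab_frame(c) for c in("scene","top")}
for s,t in(((232,267),(210,197)),((193,289),(178,187)),((277,287),(214,237)),((222,322),(167,224))):
    S=blob("scene",ims["scene"],s);Tt=blob("top",ims["top"],t,14)
    print(S[0],S[1],Tt[0],Tt[1],"top@.064",at_z("top",Tt[1],.05)[:2],"scene@.034",at_z("scene",S[1],.034)[:2],tri(("scene",S[1]),("top",Tt[1])))
E
```

```text
shaker [ 0.5841  0.0352  0.0133 -0.0907 -0.0178]
('scene', 'pin') [1.0142 0.4827]
('top', 'pin') [-0.0992  0.0339]
('scene', 'knob') [-0.2133 -0.7048]
('top', 'knob') [-0.0308 -0.7846]
('scene', 'b0') [0.4317 0.1755]
('scene', 'b1') [ 0.0681 -0.2751]
('scene', 'b2') [-0.0176 -0.1132]
('top', 'b0') [-0.0827 -0.2072]
('top', 'b1') [-0.1276 -0.1196]
('top', 'b2') [-0.1752 -0.0246]
('top', 'rr1') [-0.0158 -0.0333]
('top', 'fr1') [-0.1352 -0.2443]
('top', 'fr2') [-0.1453  0.4487]
key scene/top at z.1065 [ 0.4062 -0.231   0.1065] [ 0.4035 -0.2317  0.1065] [ 0.4048 -0.2311  0.1068]
ends [array([ 0.4447, -0.2189]), array([ 0.3683, -0.244 ])] [array([ 0.4401, -0.2201]), array([ 0.3678, -0.2433])]
[ 15  11  24  34 615] [232.1073 267.5089] [  5   5  18  20 279] [209.7025 197.6129] top@.064 [0.5635 0.268 ] scene@.034 [0.5682 0.2684] [0.5665 0.2701 0.0368]
[ 14   9  26  35 673] [193.526  288.4324] [  5   5  20  20 294] [178.2483 187.568 ] top@.064 [0.592  0.3622] scene@.034 [0.597  0.3647] [0.5956 0.3656 0.036 ]
[ 15   9  23  35 653] [276.8744 286.3323] [  5   5  18  19 262] [213.7366 236.4618] top@.064 [0.4496 0.251 ] scene@.034 [0.4526 0.2508] [0.4512 0.2528 0.0371]
[ 14   9  28  37 751] [222.8642 322.2756] [  4   5  21  19 294] [166.6565 224.0748] top@.064 [0.4827 0.3891] scene@.034 [0.4862 0.3917] [0.4849 0.3927 0.0362]
```

```bash
cat > t.py <<'E'
from jars import *
np.set_printoptions(precision=4,suppress=True)
SH=np.array([.5841,.0352,.0133])
def W(x,y,z):
    c,s=np.cos(SH[2]),np.sin(SH[2]); return np.array([SH[0]+c*x-s*y,SH[1]+s*x+c*y,z])
def o(yaw): return [np.pi,0,yaw]
def st(m=""):
    s=arm.observe(); print(m,"t%.1f"%s["time_s"],"tcp",s["tcp_pos"],"yaw %.3f"%s["orientation"][2],"F",s["wrist_force"].round(1),"M",s["moment"].round(2),"w %.4f"%s["gripper_width"],"q",s["q"].round(2)); return s
J={1:(.5665,.2701),2:(.5956,.3656),3:(.4512,.2528),4:(.4849,.3927)}
def check(ks):
    im=arm.grab_frame("scene"); bad=[]
    for k in ks:
        S=blob("scene",im,proj("scene",[*J[k],.034])); p=at_z("scene",S[1],.034)[:2]; d=p-J[k]
        print("check",k,S[0][2:],d)
        if np.linalg.norm(d)>.008: bad.append(k)
    return bad
def pick_place(k,pyaw,slot_y,pl_yaw,zt=.036):
    x,y=J[k]
    arm.move_pose([x,y,.20],o(pyaw)); arm.move_linear([x,y,zt],max_speed=.15)
    arm.command_gripper(.03); s=st("gripped")
    if s["gripper_width"]<.045: raise SystemExit("missed")
    arm.move_linear([x,y,.24],max_speed=.25)
    p=W(.034,slot_y,0); p[2]=.24
    arm.move_pose(p,o(pl_yaw)); p[2]=.068+zt+.012; arm.move_linear(p,max_speed=.15)
    p[2]=.068+zt+.001; arm.move_linear(p,max_speed=.04); st("down")
    arm.command_gripper(.072); p[2]=.24; arm.move_linear(p,max_speed=.25); st("placed")
E
python3 - <<'E'
from t import *
print("purple",at_z("scene",(206,243),.034)); print(check([1,2,3,4]))
for k in J:
    for yw in(0,.8,1.58,-1.56,-.8): 
        q=arm.ik([*J[k],.036],o(yw)); print(k,yw,None if q is None else np.round(q,2))
for sy in(-.093,.093):
    for yw in(1.584,-1.557):
        p=W(.034,sy,.105);q=arm.ik(p,o(yw)); print("slot",p,yw,None if q is None else np.round(q,2))
E
```

```text
purple [0.6703 0.2473 0.034 ]
check 1 [ 24  34 617] [ 0.0016 -0.0016]
check 2 [ 26  35 671] [ 0.0015 -0.001 ]
check 3 [ 23  35 649] [ 0.0015 -0.0021]
check 4 [ 28  37 753] [ 0.0013 -0.0009]
[]
1 0 [-0.13  0.7  -0.56  1.72  0.48  0.85 -2.48]
1 0.8 [-0.03  0.76 -0.73  1.72  0.62  0.91 -1.78]
1 1.58 [ 0.11  0.86 -0.97  1.71  0.82  1.03 -1.15]
1 -1.56 [ 0.23  1.04 -1.25  1.7   1.05  1.23  1.86]
1 -0.8 [-1.07  0.79  0.82  1.79 -0.73  0.89 -2.28]
2 0 [-0.24  0.81 -0.61  1.53  0.53  0.97 -2.57]
2 0.8 [-0.21  0.83 -0.66  1.52  0.57  0.99 -1.81]
2 1.58 [-0.05  0.96 -0.99  1.51  0.85  1.14 -1.2 ]
2 -1.56 [ 0.05  1.12 -1.25  1.5   1.08  1.32  1.83]
2 -0.8 [-1.11  0.89  0.82  1.6  -0.74  1.   -2.43]
3 0 [-0.06  0.6  -0.71  1.99  0.57  0.75 -2.69]
3 0.8 [-0.13  0.57 -0.61  2.    0.49  0.72 -1.82]
3 1.58 [ 0.12  0.72 -0.99  1.98  0.8   0.88 -1.29]
3 -1.56 [ 0.26  0.9  -1.25  1.98  1.    1.08  1.69]
3 -0.8 [-1.21  0.64  0.82  2.07 -0.7   0.74 -2.31]
4 0 [-0.23  0.77 -0.78  1.72  0.66  0.93 -2.85]
4 0.8 [-0.3   0.73 -0.67  1.73  0.57  0.88 -1.98]
4 1.58 [-0.22  0.78 -0.79  1.72  0.67  0.93 -1.28]
4 -1.56 [-0.01  1.04 -1.25  1.71  1.05  1.22  1.62]
4 -0.8 [-0.01  1.04 -1.25  1.71  1.05  1.22  2.38]
slot [ 0.6193 -0.0573  0.105 ] 1.584 [ 0.48  0.63 -0.68  1.69  0.46  0.98 -0.35]
slot [ 0.6193 -0.0573  0.105 ] -1.557 [-0.73  0.91  1.25  1.78 -0.94  1.19 -2.32]
slot [0.6169 0.1286 0.105 ] 1.584 [ 0.22  0.67 -0.74  1.67  0.51  1.01 -0.68]
slot [0.6169 0.1286 0.105 ] -1.557 [ 0.47  0.92 -1.25  1.65  0.91  1.26  2.18]
```

```bash
python3 - <<'E'
from t import *
pick_place(3,1.584,-.093,1.584)
print(check([1,2,4]))
save("scene","d1")
E
```

```text
gripped t6.6 tcp [0.4517 0.253  0.0369] yaw 1.584 F [ 0.4 -1.2  6.2] M [-0.31  0.3   0.01] w 0.0487 q [-0.    0.63 -0.79  1.99  0.63  0.78 -1.15]
down t10.3 tcp [ 0.6195 -0.0574  0.105 ] yaw 1.584 F [-0.4  0.5 -1.8] M [-0.01 -0.12  0.03] w 0.0482 q [ 0.56  0.68 -0.81  1.69  0.56  1.02 -0.42]
placed t11.4 tcp [ 0.619  -0.0575  0.2396] yaw 1.584 F [0.7 0.1 0.2] M [-0.01  0.03 -0.  ] w 0.0719 q [ 0.61  0.55 -0.88  1.55  0.44  1.25 -0.33]
check 1 [ 24  34 595] [ 0.0024 -0.0025]
check 2 [ 26  35 650] [ 0.0024 -0.0016]
check 4 [ 28  37 724] [ 0.0021 -0.0018]
[]
```

View pics/d1.png

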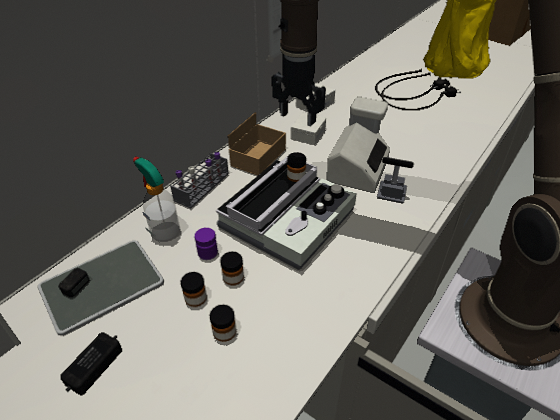

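The jar stands in the right end of the slot at (297,166), and the other three haven't moved. On to the rest.

```bash
python3 - <<'E'
from t import *
for k,sy,rest in((1,-.031,[2,4]),(2,.031,[4]),(4,.093,[])):
    pick_place(k,1.584,sy,1.584)
    if check(rest): print("MOVED");break
arm.move_pose([.40,-.15,.30],o(1.584))
save("scene","e1",(200,140,420,300),3.6)
E
```

```text
gripped t14.3 tcp [0.5672 0.2705 0.0373] yaw 1.584 F [-0.3 -0.1  7. ] M [-0.12  0.26 -0.01] w 0.0484 q [-0.    0.77 -0.77  1.71  0.65  0.93 -1.03]
down t17.7 tcp [0.619  0.0046 0.1053] yaw 1.584 F [ 0.7 -0.2  2. ] M [-0.09 -0.09 -0.04] w 0.0487 q [ 0.48  0.68 -0.83  1.7   0.57  1.02 -0.53]
placed t18.8 tcp [0.6182 0.0044 0.2396] yaw 1.584 F [-0.3 -0.6 -0.1] M [-0.05  0.05  0.03] w 0.0719 q [ 0.53  0.55 -0.91  1.56  0.45  1.25 -0.44]
check 2 [ 26  35 651] [ 0.0023 -0.0017]
check 4 [ 28  37 725] [ 0.002  -0.0018]
gripped t21.8 tcp [0.5963 0.3661 0.0374] yaw 1.584 F [-0.4  0.2  6.7] M [-0.1   0.22  0.02] w 0.0483 q [-0.15  0.87 -0.77  1.52  0.67  1.03 -1.08]
down t25.3 tcp [0.6181 0.0666 0.1054] yaw 1.584 F [1.1 0.9 2.2] M [-0.03  0.01 -0.01] w 0.0483 q [ 0.39  0.69 -0.84  1.69  0.59  1.03 -0.64]
placed t26.3 tcp [0.6174 0.0664 0.2396] yaw 1.584 F [-0.  -0.6  0.1] M [ 0.02 -0.01  0.  ] w 0.0717 q [ 0.44  0.56 -0.93  1.55  0.46  1.26 -0.55]
check 4 [ 28  37 731] [ 0.0018 -0.0016]
gripped t29.3 tcp [0.4855 0.3932 0.0373] yaw 1.584 F [ 1.2 -1.8  5.8] M [-0.25  0.29 -0.  ] w 0.0485 q [-0.22  0.78 -0.81  1.72  0.68  0.94 -1.28]
down t32.8 tcp [0.6173 0.1287 0.1054] yaw 1.584 F [ 0.9 -1.   0.7] M [-0.03 -0.1  -0.02] w 0.0485 q [ 0.29  0.71 -0.86  1.66  0.6   1.05 -0.75]
placed t33.8 tcp [0.6166 0.1283 0.2396] yaw 1.584 F [-0.6 -0.7 -0.6] M [ 0.02 -0.04  0.08] w 0.0719 q [ 0.33  0.58 -0.94  1.53  0.48  1.28 -0.65]
```

View pics/e1.png

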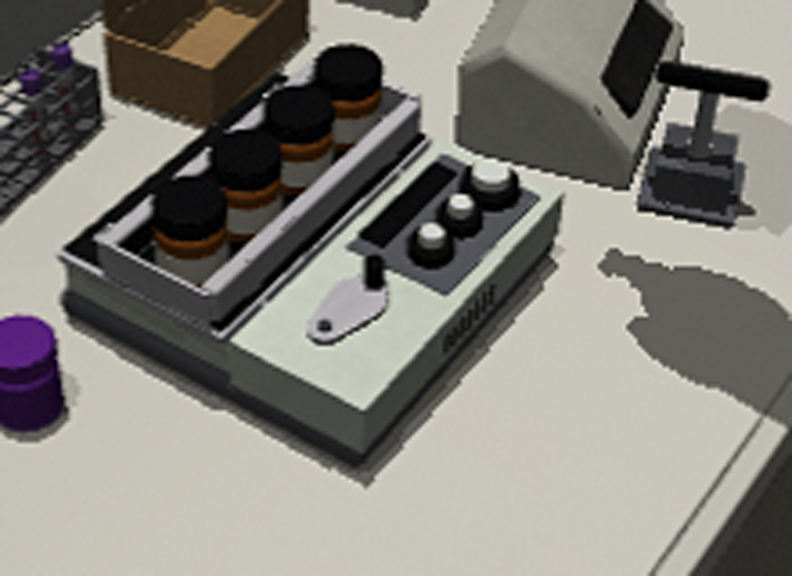

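All four jars are upright in the slot and the cover is shut, with the knob at about crop (374,270). Next I'll open the cover by caging the knob with partly closed fingers, and measure the device next to the key.

```bash
cat >> t.py <<'E'
def knob(a,z=.077): return W(-.076-.054*np.sin(a),.088-.054*np.cos(a),z)
def swing(a0,a1,y0=1.584,n=8):
    for a in np.linspace(a0,a1,n+1)[1:]:
        arm.move_linear(knob(a),o(y0-a),max_speed=.08)
E
python3 - <<'E'
from t import *
arm.command_gripper(.022); st()
arm.move_pose(knob(0,.14),o(1.584)); arm.move_linear(knob(0),max_speed=.08); st("on knob")
swing(0,1.6); st("open"); 
arm.move_linear(knob(1.6,.16),max_speed=.15)
arm.move_pose([.40,-.13,.30],o(.315)); st("away")
save("scene","f1",(250,140,430,275),4.4)
print("lock pt",proj("scene",W(-.076,.052,.058)),"knob open",proj("scene",knob(1.6,.0815)))
for p in((330,183),(374,189),(388,152),(383,240)): print(p,at_z("scene",p,0)[:2])
for z in(0,.05,.1): print([at_z("top",p,z)[:2] for p in((364,242),(409,235))])
E
```

```text
t35.8 tcp [ 0.4001 -0.1499  0.3   ] yaw 1.584 F [ 0.2 -0.1 -0.5] M [ 0.02 -0.   -0.02] w 0.0221 q [ 1.35  0.12 -1.17  1.89  0.12  1.21  0.16]
on knob t37.9 tcp [0.5079 0.0685 0.0773] yaw 1.584 F [ 0.1 -0.9  0.1] M [-0.    0.04 -0.  ] w 0.0220 q [ 0.5   0.63 -0.98  1.97  0.66  0.9  -0.81]
open t40.7 tcp [0.453  0.1227 0.0769] yaw -0.009 F [-0.6 -0.7 -0.1] M [ 0.01  0.04 -0.  ] w 0.0218 q [ 0.14  0.43 -0.63  2.08  0.38  0.73 -2.3 ]
away t42.5 tcp [ 0.4    -0.1293  0.2992] yaw 0.315 F [-0.6 -0.1  0.1] M [ 0.04 -0.05  0.04] w 0.0219 q [ 0.85  0.04 -0.66  1.92  0.02  1.19 -1.07]
lock pt [299.4203 226.2398] knob open [309.8523 237.7655]
(330, 183) [ 0.5713 -0.1627]
(374, 189) [ 0.455  -0.2143]
(388, 152) [ 0.5059 -0.4038]
(383, 240) [ 0.3402 -0.0476]
[array([ 0.4477, -0.1933]), array([ 0.4714, -0.3317])]
[array([ 0.4419, -0.1815]), array([ 0.4645, -0.3141])]
[array([ 0.4361, -0.1697]), array([ 0.4577, -0.2965])]
```

View pics/f1.png

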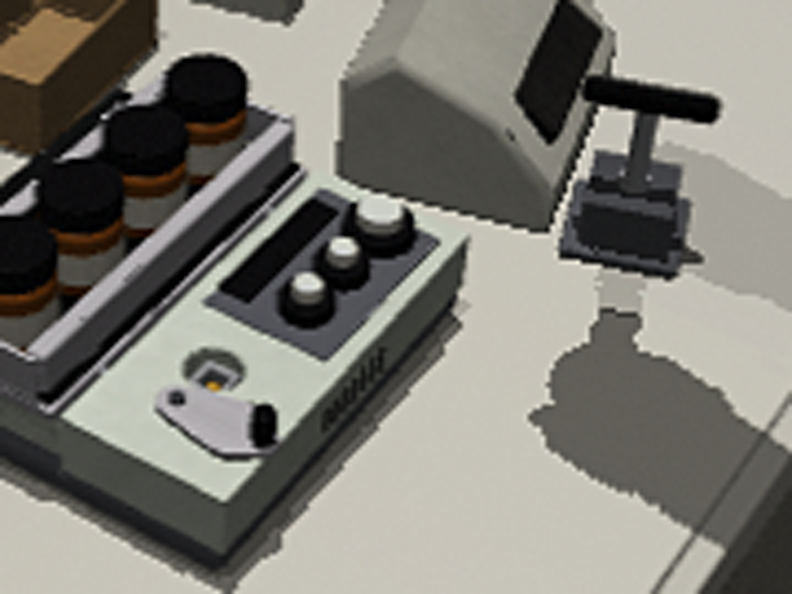

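The cover is open and the socket shows at scene ≈ (298.5,226). I'll refine the socket position from both cameras, then grasp the key.

```bash
python3 - <<'E'
from t import *
L={}
for n in("socket","stand_hole","key_handle"):
  for c in("scene","top"):
    arm.grab_frame(c)
    r=arm.spot_point(c,n); L[n,c]=r; print(n,c,[(np.round(x["location"],1).tolist(),round(x["conf"],2)) for x in r])
im=arm.grab_frame("top"); b=(250,200,290,235)
a=cv2.resize(im[b[1]:b[3],b[0]:b[2]],None,fx=14,fy=14,interpolation=cv2.INTER_CUBIC); a=np.clip(a.astype(int)*1.6,0,255).astype(np.uint8)
im2=arm.grab_frame("scene"); b2=(285,212,325,247)
a2=cv2.resize(im2[b2[1]:b2[3],b2[0]:b2[2]],None,fx=10,fy=10,interpolation=cv2.INTER_CUBIC)
def mk(a,b,s,c):
    for l,col in((W(-.076,.052,.058),(255,0,0)),(W(-.076,.088,.071),(0,0,255))):
        p=proj(c,l); cv2.drawMarker(a,tuple(int((p[i]+.5-b[i])*s) for i in(0,1)),col,0,14,1)
    for k in range(0,b[2]-b[0],5): cv2.putText(a,str(b[0]+k),(int((k+.5)*s),8),0,.3,(255,0,255))
    for k in range(0,b[3]-b[1],5): cv2.putText(a,str(b[1]+k),(0,int((k+.5)*s)),0,.3,(255,0,255))
mk(a,b,14,"top");mk(a2,b2,10,"scene")
v=np.zeros((490+0,560,3),np.uint8); cv2.imwrite("pics/g.png",np.vstack([a[:300],np.hstack([a2,np.zeros((350,160,3),np.uint8)])[:290]])[:,:,::-1])
print(proj("scene",W(-.076,.052,.058)),proj("top",W(-.076,.052,.058)))
E
```

```text
socket scene [([295.6, 224.5], 0.4)]
socket top [([272.7, 216.8], 0.48)]
stand_hole scene [([395.5, 180.8], 0.81)]
stand_hole top [([383.2, 251.7], 0.72), ([261.5, 233.7], 0.5)]
key_handle scene [([396.3, 163.0], 0.61)]
key_handle top []
[299.4203 226.2398] [271.5347 217.3013]
```

View pics/g.png

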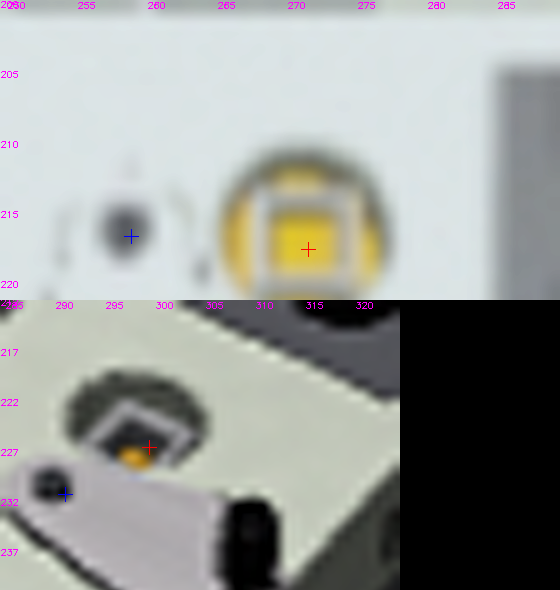

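```bash
python3 - <<'E'
from t import *
K=[.4048,-.2311]
arm.command_gripper(.05)
arm.move_pose([*K,.16],o(.315)); arm.move_linear([*K,.0880],max_speed=.08); st("at")
arm.command_gripper(.0); st("grip")
arm.move_linear([*K,.096],max_speed=.03); st("up8")
arm.move_linear([*K,.20],max_speed=.1); st("up")
P=[.5092,.0862]
arm.move_pose([*P,.195],o(1.584)); st("over")
save("scene","h1",(230,120,370,255),4.4)
im=arm.grab_frame("top"); cv2.imwrite("pics/h2.png",cv2.resize(im[180:260,240:320],None,fx=7,fy=7,interpolation=cv2.INTER_CUBIC)[:,:,::-1])
E
```

```text
at t45.4 tcp [ 0.4051 -0.2312  0.0884] yaw 0.315 F [-0.7  0.7 -0.3] M [-0.03 -0.08  0.03] w 0.0495 q [ 0.85  0.39 -0.52  2.09  0.29  0.73 -1.11]
grip t45.8 tcp [ 0.405  -0.2314  0.0885] yaw 0.315 F [-1.7  0.   6.4] M [-0.01  0.27 -0.  ] w 0.0128 q [ 0.85  0.39 -0.52  2.09  0.29  0.73 -1.11]
up8 t46.2 tcp [ 0.4048 -0.2311  0.0961] yaw 0.315 F [ 0.6  0.3 -0.3] M [-0.02 -0.04  0.02] w 0.0127 q [ 0.85  0.37 -0.53  2.08  0.27  0.75 -1.1 ]
up t47.4 tcp [ 0.4044 -0.2309  0.1994] yaw 0.315 F [ 0.2  0.7 -1.2] M [0.03 0.   0.  ] w 0.0128 q [ 0.92  0.23 -0.58  1.98  0.15  0.98 -0.99]
over t48.7 tcp [0.5093 0.0842 0.1946] yaw 1.580 F [ 0.1  0.4 -1.9] M [ 0.03 -0.01 -0.01] w 0.0130 q [ 0.49  0.42 -0.95  1.86  0.39  1.07 -0.61]
```

View pics/h1.png

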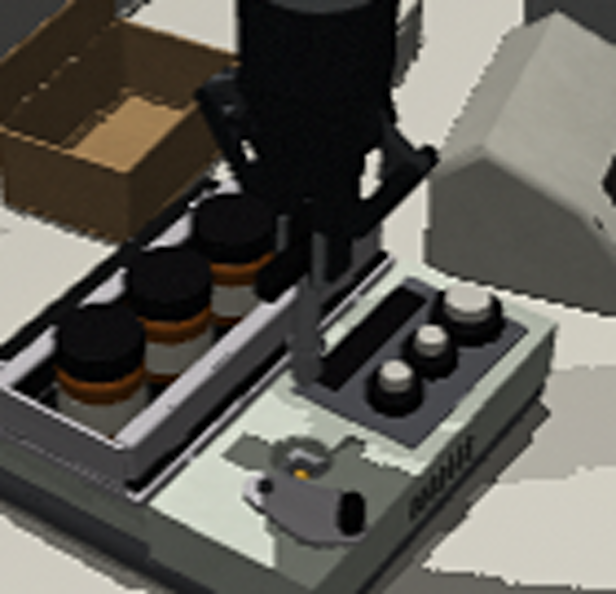

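The key hangs upright, its foot at crop (307,383) → scene ≈ (299.8,207). I'll lower it to just above the deck and compare foot and socket in the image.

```bash
python3 - <<'E'
from t import *
arm.hold(.3); s=st()
print("foot pred",proj("scene",s["tcp_pos"]-[0,0,.0725]))
P=[.5092,.0862]
arm.move_linear([*P,.1425],o(1.584),max_speed=.08); arm.hold(.5); s=st("low")
print("foot pred",proj("scene",s["tcp_pos"]-[0,0,.0725]),"socket pt",proj("scene",[*P,.058]))
im=arm.grab_frame("scene"); b=(275,190,325,245)
a=cv2.resize(im[b[1]:b[3],b[0]:b[2]],None,fx=10,fy=10,interpolation=cv2.INTER_CUBIC)
p=proj("scene",s["tcp_pos"]-[0,0,.0725]); cv2.drawMarker(a,tuple(int((p[i]+.5-b[i])*10) for i in(0,1)),(255,0,0),0,14,1)
cv2.imwrite("pics/i1.png",a[:,:,::-1])
E
```

```text
t49.1 tcp [0.5093 0.0857 0.1951] yaw 1.583 F [-0.6 -0.8 -2.4] M [ 0.01 -0.03  0.05] w 0.0130 q [ 0.48  0.42 -0.95  1.86  0.39  1.06 -0.61]
foot pred [299.4587 206.1382]
low t50.4 tcp [0.5092 0.0862 0.1426] yaw 1.584 F [-0.6 -0.4 -0.6] M [ 0.01  0.03 -0.02] w 0.0129 q [ 0.44  0.48 -0.91  1.91  0.46  0.97 -0.67]
foot pred [298.9134 222.3512] socket pt [298.8168 225.9405]
```

View pics/i1.png

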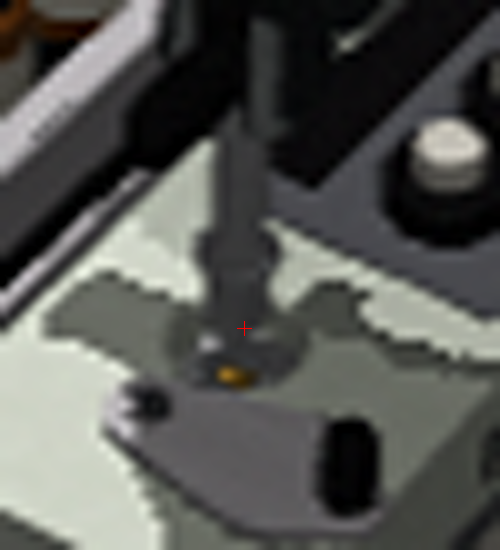

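Foot and socket line up within about 1 px. I'll insert with force monitoring, running a small search if it jams.

```bash
cat > ins.py <<'E'
from t import *
def insert(P,z0,z1,yaw,lim=8,zin=None):
    """lower from z0 to z1; on contact above zin shift over a small pattern"""
    P=np.array(P,float); C=P.copy(); z=z0; i=0
    pat=[r*np.array([np.cos(t),np.sin(t)]) for r in(.0012,.0024,.0036) for t in np.arange(0,2*np.pi,np.pi/4)]
    while z>z1+1e-6:
        zn=max(z-.002,z1); arm.move_linear([*C,zn],o(yaw),max_speed=.03); s=arm.observe(); F=s["wrist_force"]
        if abs(F[2])>lim or np.linalg.norm(F[:2])>10:
            print("contact z%.4f"%zn,F.round(1),"off",C-P)
            if i>=len(pat): return None
            arm.move_linear([*C,z+.001],o(yaw),max_speed=.03); C=P+pat[i]; i+=1
            arm.move_linear([*C,z+.001],o(yaw),max_speed=.03); 
        else: z=zn
    return C
E
python3 - <<'E'
from ins import *
C=insert([.5092,.0862],.1426,.1075,1.584); print(C); st("in")
E
```

```text
[0.5092 0.0862]
in t55.0 tcp [0.5093 0.0859 0.1075] yaw 1.584 F [ 1.2 -5.  -1.5] M [-1.44 -0.3   0.  ] w 0.0129 q [ 0.41  0.53 -0.87  1.94  0.51  0.91 -0.71]
```

```bash
python3 - <<'E'
from ins import *
P=[.5092,.0854]
arm.move_linear([*P,.1073],o(1.584),max_speed=.03); st("shift")
for a in np.linspace(0,1.53,11)[1:]:
    arm.move_linear([*P,.1073],o(1.584-a),max_speed=.03); s=st("%.2f"%a)
    if np.linalg.norm(s["wrist_force"])>35: print("STOP");break
save("scene","j1",(200,120,380,260),4.4)
E
```

```text
shift t55.2 tcp [0.5093 0.0856 0.1074] yaw 1.584 F [ 0.6 -3.6  0.4] M [-1.07 -0.29  0.04] w 0.0127 q [ 0.41  0.53 -0.87  1.94  0.51  0.9  -0.71]
0.15 t55.5 tcp [0.5095 0.0853 0.1073] yaw 1.431 F [ 1.9 -4.4 -1.8] M [-1.33 -0.61 -0.  ] w 0.0129 q [ 0.38  0.52 -0.83  1.95  0.49  0.89 -0.84]
0.31 t55.8 tcp [0.5093 0.0852 0.1072] yaw 1.278 F [ 1.3 -5.8 -1.4] M [-1.33 -0.54  0.07] w 0.0130 q [ 0.36  0.5  -0.8   1.95  0.46  0.88 -0.97]
0.46 t56.1 tcp [0.5092 0.0853 0.1072] yaw 1.126 F [ 1.9 -4.8 -2.5] M [-1.3  -0.46  0.01] w 0.0131 q [ 0.33  0.49 -0.76  1.95  0.44  0.87 -1.1 ]
0.61 t56.4 tcp [0.5091 0.0854 0.1072] yaw 0.977 F [ 0.8 -4.3 -1.8] M [-1.32 -0.29 -0.03] w 0.0132 q [ 0.31  0.48 -0.72  1.95  0.41  0.86 -1.23]
0.77 t56.7 tcp [0.5089 0.0856 0.1072] yaw 0.825 F [ 0.3 -3.5 -1.2] M [-1.14 -0.04  0.02] w 0.0127 q [ 0.28  0.47 -0.69  1.95  0.39  0.86 -1.36]
0.92 t57.0 tcp [0.5089 0.0856 0.1072] yaw 0.673 F [-0.8 -3.4 -0.8] M [-0.95  0.25  0.05] w 0.0128 q [ 0.25  0.46 -0.65  1.95  0.37  0.85 -1.49]
1.07 t57.3 tcp [0.5088 0.0857 0.1071] yaw 0.520 F [-1.4 -2.1 -1.8] M [-0.62  0.49  0.01] w 0.0128 q [ 0.23  0.45 -0.62  1.95  0.35  0.84 -1.63]
1.22 t57.6 tcp [0.5088 0.0859 0.1072] yaw 0.367 F [-1.7 -0.9 -1.9] M [-0.33  0.65  0.04] w 0.0130 q [ 0.2   0.44 -0.58  1.96  0.32  0.83 -1.76]
1.38 t57.9 tcp [0.5088 0.086  0.1072] yaw 0.214 F [-2.9  0.2 -2.6] M [-0.03  0.87  0.02] w 0.0133 q [ 0.17  0.44 -0.55  1.96  0.3   0.83 -1.89]
1.53 t58.2 tcp [0.5088 0.086  0.1072] yaw 0.061 F [-3.3  0.7 -1.5] M [0.4  0.92 0.05] w 0.0130 q [ 0.14  0.43 -0.51  1.96  0.28  0.82 -2.03]
```

View pics/j1.png

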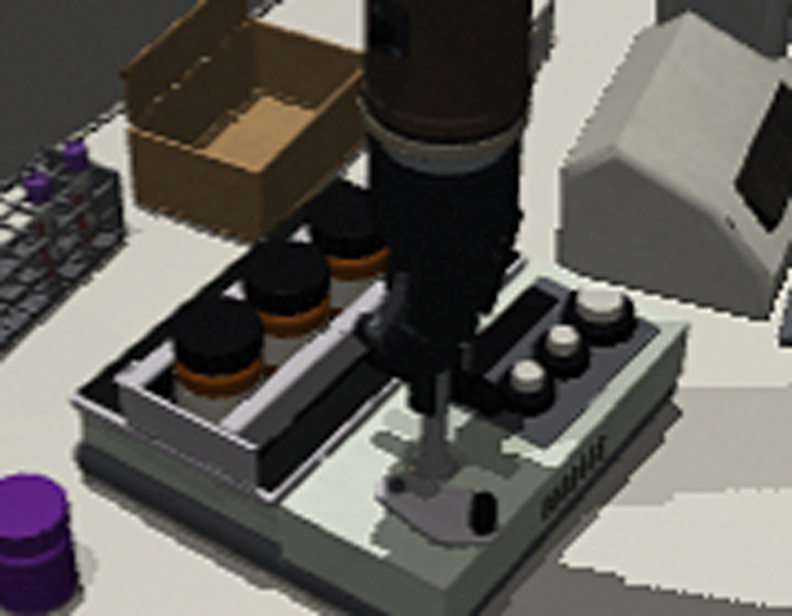

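The front rail has moved in against the jars and there's no stop torque yet. I'll turn slightly further, then relax the play, withdraw the key and return it to its stand.

```bash
python3 - <<'E'
from ins import *
P=[.5092,.0858]
for yw in(.02,-.03,-.07):
    arm.move_linear([*P,.1073],o(yw),max_speed=.02); s=st()
    if abs(s["moment"][2])>.6: break
arm.move_linear([*P,.1073],o(s["orientation"][2]+.12),max_speed=.03); st("relaxed")
arm.move_linear([*P,.120],max_speed=.03); st()
arm.move_linear([*P,.20],max_speed=.1)
arm.move_pose([.4048,-.2313,.20],o(.315)); arm.hold(.4); st("over stand")
arm.move_linear([.4048,-.2313,.135],o(.315),max_speed=.1); arm.hold(.3); st()
save("scene","k1",(340,120,440,215),6)
E
```

```text
t58.5 tcp [0.5089 0.0861 0.1072] yaw 0.024 F [-3.7  2.4 -2. ] M [0.51 1.1  0.16] w 0.0128 q [ 0.14  0.43 -0.5   1.96  0.27  0.82 -2.06]
 t58.8 tcp [0.509  0.0861 0.1072] yaw -0.027 F [-4.4  2.  -3.3] M [0.71 1.15 0.16] w 0.0131 q [ 0.13  0.42 -0.49  1.96  0.27  0.82 -2.11]
 t59.0 tcp [0.509  0.0861 0.1072] yaw -0.067 F [-4.1  2.9 -2.6] M [0.79 1.2  0.27] w 0.0133 q [ 0.12  0.42 -0.48  1.96  0.26  0.82 -2.14]
relaxed t59.3 tcp [0.5092 0.0858 0.1073] yaw 0.051 F [-3.7  1.7 -1.3] M [0.65 1.11 0.06] w 0.0133 q [ 0.14  0.43 -0.51  1.96  0.28  0.82 -2.04]
 t59.9 tcp [0.5095 0.0858 0.1206] yaw 0.053 F [-4.4  1.7  1.1] M [ 0.38  1.28 -0.04] w 0.0129 q [ 0.15  0.41 -0.52  1.95  0.27  0.85 -2.02]
over stand t62.5 tcp [ 0.405  -0.2309  0.2   ] yaw 0.316 F [ 0.1 -0.5 -1.6] M [-0.    0.02 -0.05] w 0.0132 q [ 0.81  0.21 -0.45  1.98  0.11  0.97 -0.95]
 t63.6 tcp [ 0.405  -0.2315  0.1354] yaw 0.315 F [-0.9  0.1 -0.8] M [-0.01 -0.01 -0.  ] w 0.0131 q [ 0.78  0.29 -0.43  2.05  0.17  0.83 -1.  ]
```

View pics/k1.png

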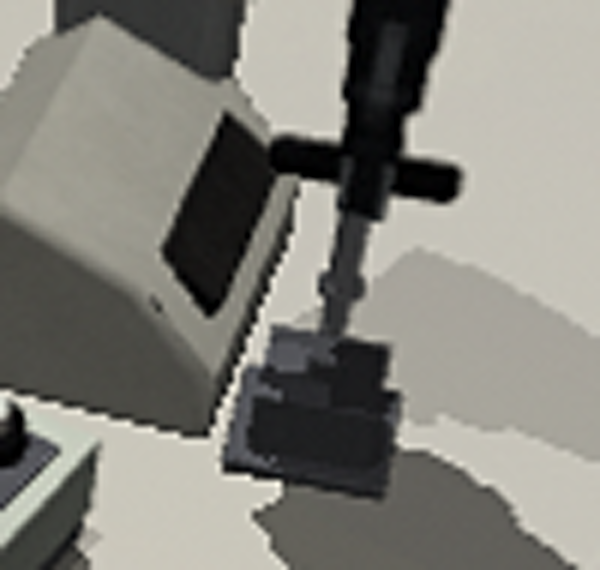

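The key is upright over the stand. Next: insert, release, and close the cover.

```bash
python3 - <<'E'
from ins import *
C=insert([.4050,-.2313],.1345,.0890,.315); print(C); s=st("in")
if C is not None and s["tcp_pos"][2]<.0905:
    arm.command_gripper(.05); arm.hold(.3); st("rel")
    arm.move_linear([*C,.17],max_speed=.1)
    arm.command_gripper(.022)
    arm.move_pose(knob(1.6,.16),o(1.584-1.6)); arm.hold(.3)
    arm.move_linear(knob(1.6),max_speed=.08); st("on knob")
    swing(1.6,0); st("shut")
    arm.command_gripper(.005); arm.hold(.2); st("gripped knob")
    arm.command_gripper(.03)
    arm.move_linear(knob(0,.17),max_speed=.12)
    arm.move_pose([.36,.05,.30],o(1.584))
    im=arm.grab_frame("scene")[140:275,210:430]
    cv2.imwrite("pics/l1.png",cv2.resize(im,None,fx=3.6,fy=3.6,interpolation=cv2.INTER_CUBIC)[:,:,::-1])
E
```

```text
[ 0.405  -0.2313]
in t69.4 tcp [ 0.4049 -0.2313  0.0889] yaw 0.315 F [-0.   0.1 -1.2] M [-0.01  0.03  0.  ] w 0.0133 q [ 0.76  0.37 -0.41  2.09  0.22  0.72 -1.05]
rel t70.1 tcp [ 0.405  -0.2313  0.089 ] yaw 0.315 F [-0.3 -0.4 -0.6] M [-0.09  0.01  0.03] w 0.0501 q [ 0.76  0.37 -0.41  2.09  0.22  0.72 -1.05]
on knob t74.3 tcp [0.4533 0.1232 0.0774] yaw -0.016 F [0.3 0.  0.5] M [ 0.03 -0.04  0.03] w 0.0219 q [ 0.12  0.43 -0.59  2.09  0.35  0.73 -2.29]
shut t77.1 tcp [0.5072 0.0685 0.0769] yaw 1.578 F [-0.5 -0.5 -0.1] M [-0.01 -0.02  0.03] w 0.0220 q [ 0.48  0.61 -0.94  1.97  0.64  0.89 -0.79]
gripped knob t77.6 tcp [0.5074 0.0683 0.0771] yaw 1.584 F [-1.4 -0.1  2.6] M [-0.04  0.51  0.02] w 0.0114 q [ 0.49  0.61 -0.94  1.97  0.64  0.89 -0.79]
```

View pics/l1.png

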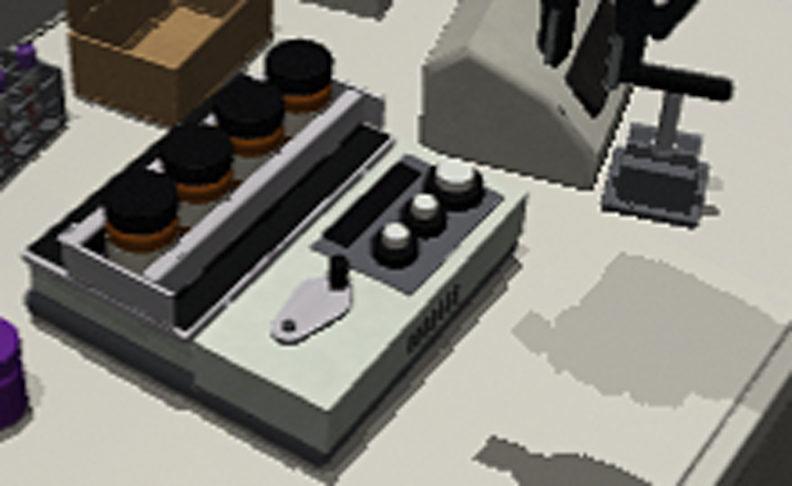

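The cover is shut, the key is in its stand, the jars are clamped and upright. Now the buttons.

```bash
python3 - <<'E'
from t import *
arm.command_gripper(0.0)
for n,dy in(("power",0),("program",-.038),("start",-.080)):
    p=W(-.0897,-.0178+dy,.12); arm.move_pose(p,o(1.584)); arm.hold(.3)
    b=arm.observe()["wrist_force"][2]
    arm.move_linear([*p[:2],.090],o(1.584),max_speed=.08)
    for z in(.0845,.0830,.0825,.0820):
        arm.move_linear([*p[:2],z],max_speed=.03); arm.hold(.15); s=arm.observe(); f=s["wrist_force"][2]-b
        print(n,z,s["tcp_pos"].round(4),"dF %.1f"%f)
        if f>4.5 and z<.0835: break
    arm.move_linear([*p[:2],.12],max_speed=.1); arm.hold(.2)
arm.move_linear([*p[:2],.25],max_speed=.2)
arm.move_pose([.30,-.40,.30],o(.8)); st("parked")
save("scene","m1",(200,130,420,300),3.5)
E
```

```text
power 0.0845 [0.4951 0.0166 0.0849] dF 2.9
power 0.083 [0.495  0.0164 0.0832] dF 4.1
power 0.0825 [0.4948 0.0162 0.0826] dF 3.8
power 0.082 [0.4948 0.0162 0.0821] dF 5.9
program 0.0845 [ 0.4956 -0.0215  0.0849] dF 2.9
program 0.083 [ 0.4956 -0.0215  0.0832] dF 3.8
program 0.0825 [ 0.4953 -0.0218  0.0826] dF 3.9
program 0.082 [ 0.4953 -0.0218  0.0821] dF 5.5
start 0.0845 [ 0.4962 -0.0636  0.0849] dF 3.3
start 0.083 [ 0.4961 -0.0636  0.0832] dF 4.3
start 0.0825 [ 0.4959 -0.0637  0.0826] dF 5.1
parked t93.2 tcp [ 0.301  -0.3989  0.2999] yaw 0.803 F [0.3 0.6 0.9] M [-0.01  0.03 -0.03] w -0.0001 q [ 1.79  0.35 -1.2   1.74  0.34  1.28 -0.26]
```

View pics/m1.png

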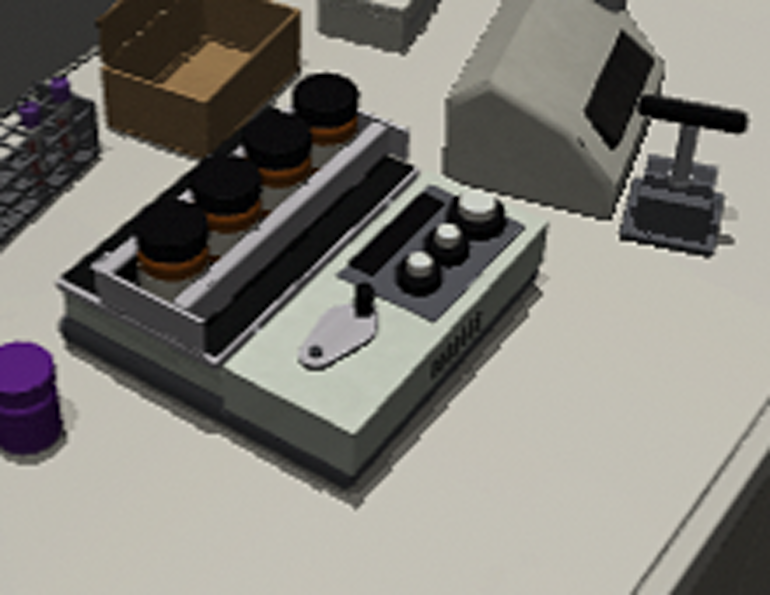

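All the checks look right: four jars clamped, cover shut, key in its stand, buttons up, arm clear.

```bash
python3 -c "
from h import *
print(arm.hand_in())"
```

```text
the job is handed in; nothing more can be done
None
```

The job is done and handed in at about 93 s of the 210 s allowed; hand-in gave no verdict. All four amber jars are clamped in the shaker, the key is back in its stand, the cover is shut and the three buttons were pressed in order.

**What I did:**
- **Jars:** I stood the four jars in the slot about 62 mm apart and left the purple look-alike alone. None of the jars still waiting on the table had moved at the checks between picks.
- **Lock:** I swung the cover aside and put the key in on the first try. I turned it about 1.65 rad, and the front rail visibly closed on the jars. The torque at the end stayed low (0.27 Nm), so I can't say for sure that it reached the stop. Allowing for the key's play, the lock should be near 1.4 rad, above the 1.2 rad needed.
- **Key and cover:** The key went back to its full depth in the stand without resistance, and then I shut the cover.
- **Buttons:** I pressed power, programme and start in that order. Each went down about 5.4–6 mm by finger height, with 5.1–5.9 N at the bottom, and then came back up.

**Last checks:** The final picture shows the jars upright between the rails, the cover shut, the key upright in its stand, the buttons up and the arm clear.

**What disagreed:** The two cameras differed by 2–3 mm along x, so I used the average. The key took up to about 5 N of side force in the lock. The closed gripper read 11.4 mm on the 14 mm cover knob, but it read low on every grip.

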